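# Nest the parts cups

## Task

Clear the inspection bench: take the two open steel cups out of the sloped rack and, one after the other, nest them into the matching cup that stands on the blue mat, so that the three make one upright stack on that spot, each fully home with its shoulder down on the rim below. Lower the cups in, do not let them drop or push the standing cup away, and leave the lidded pot in the rack and the other things on the bench where they are.

Things in the scene. Friction and masses are not known exactly. Their poses are not given: they have to be found in the camera images.
- cup_a_mid (a point): Open steel cup in the rack, 65 mm tall, 150 g: tapered solid foot (34 mm wide at the bottom, 48 mm at 30 mm up), then a straight collar, 58 mm outside, 51 mm mouth, 35 mm high. The collar's lower edge is a flat shoulder that sits on the rim below when nested, 1.5 mm play all round. This point: on the axis 32.5 mm above the underside; z axis out of the mouth. Leans 30 degrees with the rack.
- cup_b_mid (a point): The other open cup in the rack, the same in every way as cup_a; this point and its z axis are likewise. Either of the two may go in first.
- base_cup_mid (a point): The same kind of cup, standing upright and loose on the blue mat: the bottom of the stack. Its rim is 65 mm above the mat. Point and z axis as for cup_a. A cup that is fully home in another has its centre 35 mm above the other's.
- rack_top (a point): Fixed plate 96 x 330 mm on legs, sloping down to the robot by 30 degrees, with three 51 mm square openings at -100, 0, +100 mm along its y axis. A cup hangs in one by its shoulder, collar wholly above the plate, axis square to it, and lifts out along that axis. Point: middle of the plate's upper face, 75 mm above the mat; z vertical, x level to the high far side.
- pot_mid (a point): Lidded pot in the remaining opening of the rack (any of the three): the same steel body, with a black lid and a small knob, 85 mm tall over all. This point is on its axis 32.5 mm above its underside. Leave it there.
- board: Bystander: green circuit board, 70 by 100 mm, 16 mm high, flat on the mat; origin at the centre of its underside.
- driver: Bystander: screwdriver 150 mm long, lying on the mat along its x axis, handle to -x.
- bottle: Bystander: small white bottle with black cap, 36 mm diameter, 85 mm tall, upright; origin at the centre of its underside.
- spool: Bystander: grey spool, 56 mm diameter, 42 mm tall, upright; origin at the centre of its underside.
- tweezers: Bystander: steel tweezers 126 mm long, 6 mm high, lying flat; origin at the middle of the underside.
- tray: Bystander: black open tray, 80 by 110 mm, 22 mm high; origin at the centre of its underside.

How it is judged:
By the outcome, as a careful person would: the job done as asked, in the order asked, and still so for the second after the job is handed in, with the robot touching nothing.
It also fails if it takes over 64 s, if anything falls off the work surface, if the arm or the gripper's body presses on something with over 40 N, if the wrist force passes 120 N, or if a joint passes its speed limit or range.

## Robot

A 6-joint arm with a two-finger parallel gripper is mounted at the origin on the work surface. World frame = base frame: x ahead of the robot, y to its left, z up, the work surface at z = 0. Lengths are in m, angles in rad, forces in N, time in s.
With the tool pointing down it reaches from about 0.375 to 0.9 m from the base axis. Payload 3.1 kg.
Tool frame: the origin (TCP) lies at the very end of the fingers, on their centre line; the grasp point (between the pads) lies 19 mm behind it; z points along the fingers, y is the direction in which the jaws open and shut (so a half turn about z gives the same grasp; the last joint's range is limited). The gripper opens to 85 mm and grips with 20 to 120 N. Pads are 22 mm wide; open, the fingers measure 114 mm over their backs; the gripper's body (76 mm by 85 mm) begins 54 mm behind the grasp point. The pads swing forward as they close: fully open they stand 13 mm farther back than shut.
Start: joints at [0.99, 0.527, 1.433, -0, 1.181, -0.178], TCP at [0.245, 0.575, 0.231] pointing down, gripper open.
Joint ranges: [-3.08, 3.08], [-0.75, 2.2], [0.22, 2.44], [-1.43, 4.57], [0, 2.65], [-2.85, 2.85]. Speed limits (rad/s): [2.79, 2.79, 3.14, 3.14, 3.14, 3.14].

## Interface

Orientations are given as a unit quaternion [x, y, z, w].
In Python, from station import manip gives the robot as it stands.
- The arm moves only by the tool send_rows, never from a script. Its argument "motion" is a list of rows, each an object with "gripper": the finger opening in mm, from 0 to 85.4; "travel": the shift along the tool's x, y, z in mm, a list of three; "rotation": the turn, a rotation vector about the tool's x, y, z in degrees, a list of three. In form: [{"gripper": gripper, "travel": [x, y, z], "rotation": [ax, ay, az]}, ...]. A call has 1 to 12 rows; each row shifts and turns the commanded pose from where the row before left it, along the tool's axes as they then stand; what a row does not reach is not made up. A row lasts 1/12 s, in which the tool goes at most 41.7 mm and 7.16 degrees, less where a joint would pass 70% of its speed; a pose out of reach is approached as far as the arm can. A call is refused whole if a number of a shift passes 41.7 or a number of a turn 7.16, either way. A call with a gripper value outside its range is refused whole. The fingers move at their own pace and stop on an object; "newtons" is the grip in N (left out, the last holds). Time passes only in rows, so rows that do not move let the fingers close. It gives the time, the measured TCP pose, the force and the opening at its end, in the units of the state.
- manip.sense(): the state, without advancing time (a new reading comes with each control period).
- manip.snapshot(name): name is "scene" or "top" or "wrist"; returns the picture (480x640x3 uint8, red, green, blue); there is no depth.
- manip.calibration(name): a dict with "fx", "fy", "cx", "cy" (pixels), "cam_to_world" (4x4, takes a point from camera to world coordinates). Camera axes: x right, y down, z forward; pixel columns grow to the right and rows downward; lengths in m; the calibration is good to about 2 mm. A picture is of the moment at which its call begins: read the wrist's pose just before it. calibration takes no time and is no camera call; for the wrist camera it gives the pose at the moment of the call.
- manip.sign_off(): hands the job in, once; it reports no verdict.
The state is a dict: "t": time; "q": joint angles; "qd": joint speeds; "tau": joint torques, N m; "tcp_pos": TCP position; "tool_rot": TCP orientation; "force": force on the tool from outside, world axes, zero at the start; "ft_torque": the same for the moment, N m; "finger_gap": opening from 0.0 (shut) to 1.0 (fully open).
Only numpy, scipy, OpenCV 4.12 (cv2) and the standard library are available. Lean on these libraries where they do the work, as an engineer would, in place of code of your own. Each camera call takes 0.05 s, during which the arm holds its last target. There are 200 camera calls.

## Working session

There is one attempt and no reset: what is moved stays moved. The work goes in short steps, Python scripts to look and compute and a tool call to move; the robot and the scene stay as the last step left them, time stands still between calls to the robot, and variables do not carry over. Pictures are saved under pics/ and viewed, about 8 in all and at most 12, crops included, and the job is handed in when it is done.

Besides the shell and the picture viewer there is one more tool, called after "Request:" as name(argument=value, ...), one argument or row to a line, values as JSON. send_rows: Moves the arm, as the interface text tells. Its arguments: {"type":"object","properties":{"motion":{"type":"array","items":{"type":"object","properties":{"gripper":{"type":"number"},"travel":{"type":"array","items":{"type":"number"}},"rotation":{"type":"array","items":{"type":"number"}}}}},"newtons":{"type":"number"}},"required":["motion"]}

```bash
mkdir -p pics; ls; python3 - <<'E'
from station import manip
import cv2,numpy as np
print(manip.sense())
for n in ("scene","top"):
    im=manip.snapshot(n); cv2.imwrite(f"pics/{n}0.png",im[:,:,::-1])
    c=manip.calibration(n); print(n,c["fx"],c["fy"],c["cx"],c["cy"],np.round(c["cam_to_world"],4).tolist())
E
```

```text
pics
{'t': 0.0, 'q': array([ 9.89459917e-01,  5.28494389e-01,  1.43388379e+00, -3.65803741e-05,
        1.18137626e+00, -1.78516109e-01]), 'qd': array([ 0.00090414,  0.00054584, -0.00094104,  0.00068572, -0.00053455,
        0.0003255 ]), 'tau': array([-5.52584497e-04, -4.42347658e+01, -1.78025597e+01, -2.52061645e-04,
        8.31035664e-03,  2.63984461e-06]), 'tcp_pos': array([0.24460875, 0.57438169, 0.23032215]), 'tool_rot': array([ 2.00044236e-01,  9.79786270e-01, -1.01009033e-03, -3.85144632e-04]), 'force': array([0.80625371, 0.05503388, 0.44155657]), 'ft_torque': array([ 0.01090747,  0.01921341, -0.01878678]), 'finger_gap': 1.001639422455441}
scene 570.6546290507425 570.6546290507425 316.95188341420993 243.08206854890165 [[-0.8519, 0.3831, -0.357, 0.8992], [0.5236, 0.624, -0.58, 0.6228], [0.0006, -0.6811, -0.7322, 0.9123], [0.0, 0.0, 0.0, 1.0]]
top 468.91543152215445 468.91543152215445 322.0288807093497 245.8066103162485 [[-0.0063, -0.9949, 0.1011, 0.4104], [-1.0, 0.0069, 0.0057, -0.0345], [-0.0064, -0.1011, -0.9949, 0.9888], [0.0, 0.0, 0.0, 1.0]]
```

View pics/scene0.png

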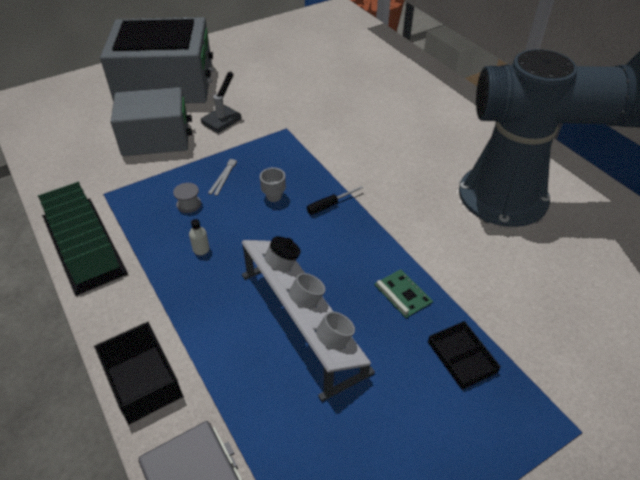

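View pics/top0.png

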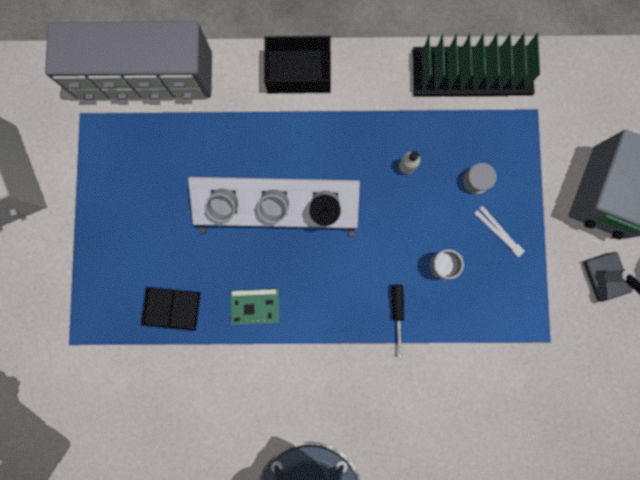

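The top view shows the rack plate at about (190–360, 178–229), with open cups at (221,206) and (272,207) and the pot at (325,209). The base cup stands at (447,264). The scene view agrees with this.

```bash
cat > h.py <<'E'
import numpy as np,cv2
from station import manip
from scipy.spatial.transform import Rotation as R
def cast(c,uv,z):
    T=np.array(c["cam_to_world"]);d=T[:3,:3]@np.array([(uv[0]-c["cx"])/c["fx"],(uv[1]-c["cy"])/c["fy"],1])
    return T[:3,3]+d*(z-T[2,3])/d[2]
def proj(c,p):
    T=np.array(c["cam_to_world"]);q=T[:3,:3].T@(np.array(p)-T[:3,3]);return np.array([c["fx"]*q[0]/q[2]+c["cx"],c["fy"]*q[1]/q[2]+c["cy"]])
def delta(pos,axis,yv):
    """tool-frame shift mm (from commanded/measured pose) and rotvec deg to pose with z=axis, y~yv"""
    s=manip.sense();Rc=R.from_quat(s["tool_rot"]);z=np.array(axis)/np.linalg.norm(axis)
    y=np.array(yv,float);y-=z*(y@z);y/=np.linalg.norm(y)
    best=None
    for sg in(1,-1):
        G=R.from_matrix(np.c_[np.cross(sg*y,z),sg*y,z]);rv=(Rc.inv()*G).as_rotvec(degrees=True)
        if best is None or np.linalg.norm(rv)<np.linalg.norm(best):best=rv
    d=np.array(pos)-s["tcp_pos"]
    return np.round(Rc.inv().apply(d)*1000,1),np.round(best,2),np.round(d*1000,1)
E
python3 - <<'E'
from h import *
im=cv2.imread("pics/top0.png");c=manip.calibration("top");hsv=cv2.cvtColor(im,cv2.COLOR_BGR2HSV)
notblue=((hsv[...,1]<110)|(hsv[...,0]<100)|(hsv[...,0]>130)).astype(np.uint8)*255
notblue[:112]=0;notblue[342:]=0;notblue[:,:82]=0;notblue[:,538:]=0
for k in cv2.findContours(notblue,cv2.RETR_EXTERNAL,cv2.CHAIN_APPROX_NONE)[0]:
    if cv2.contourArea(k)>150: print(cv2.boundingRect(k),cv2.contourArea(k),np.round(cv2.boxPoints(cv2.minAreaRect(k))).tolist(),cast(c,np.mean(cv2.boxPoints(cv2.minAreaRect(k)),0),0.065).round(3))
big=cv2.resize(im[165:285,180:480],None,fx=2.6,fy=2.6,interpolation=cv2.INTER_CUBIC)
cv2.imwrite("pics/crop.png",big)
E
```

```text
(230, 288, 50, 37) 1590.0 [[229.0, 290.0], [278.0, 288.0], [280.0, 322.0], [231.0, 324.0]] [0.387 0.104 0.065]
(141, 288, 58, 42) 1880.0 [[141.0, 324.0], [145.0, 286.0], [199.0, 292.0], [195.0, 330.0]] [0.384 0.269 0.065]
(392, 285, 11, 57) 375.0 [[392.0, 341.0], [392.0, 285.0], [402.0, 285.0], [402.0, 341.0]] [ 0.372 -0.175  0.065]
(430, 249, 35, 31) 809.5 [[430.0, 249.0], [464.0, 249.0], [464.0, 279.0], [430.0, 279.0]] [ 0.467 -0.275  0.065]
(474, 205, 51, 53) 628.5 [[473.0, 213.0], [482.0, 205.0], [527.0, 250.0], [518.0, 258.0]] [ 0.531 -0.382  0.065]
(188, 176, 173, 61) 8277.0 [[187.0, 233.0], [188.0, 176.0], [360.0, 179.0], [359.0, 236.0]] [0.585 0.067 0.065]
(463, 162, 34, 33) 774.0 [[457.0, 179.0], [483.0, 156.0], [502.0, 177.0], [476.0, 200.0]] [ 0.638 -0.346  0.065]
(399, 151, 22, 23) 343.0 [[394.0, 164.0], [411.0, 147.0], [424.0, 160.0], [407.0, 177.0]] [ 0.673 -0.205  0.065]
```

View pics/crop.png

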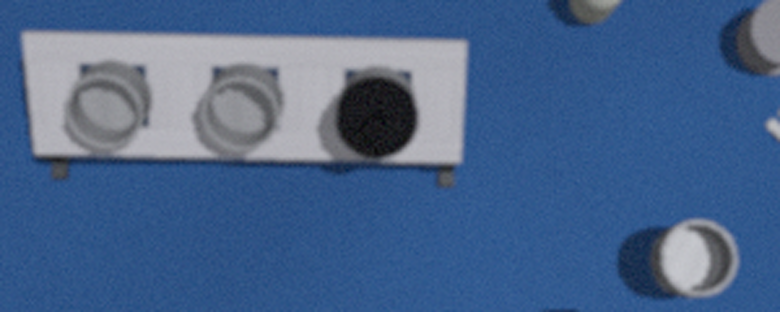

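The crop shows the plate corners at (22,31), (467,41), (463,162) and (35,157). The base rim is centred at about (699,258) with a radius of about 39. The cups are at the two +y openings and the pot is at the −y one.

```bash
python3 - <<'E'
from h import *
c=manip.calibration("top");f=lambda u,v:(u/2.6+180-.3,v/2.6+165-.3)
P=[cast(c,f(*p),z) for p,z in [((22,31),.099),((467,41),.099),((463,162),.051),((35,157),.051)]]
print(np.round(P,4)); m=np.mean(P,0); print("centre",m.round(4))
ey=((P[0]-P[1])+(P[3]-P[2]));yaw=np.arctan2(-ey[0],ey[1]);print("yaw",np.degrees(yaw), np.linalg.norm(P[0]-P[1]),np.linalg.norm(P[3]-P[2]))
ex=np.array([np.cos(yaw),np.sin(yaw),0]);ey=np.array([-np.sin(yaw),np.cos(yaw),0]);ax=-.5*ex+np.array([0,0,np.sqrt(.75)])
for i in(1,0):
    s=m+ey*.1*i; print("hole",s.round(4),"rim centre px",((proj(c,s+ax*.035)-[179.7,164.7])*2.6).round(0))
print("axis",ax.round(4),"ey",ey.round(4)); print("base",cast(c,f(699,258.5),.065))
cs=manip.calibration("scene");print("base rim in scene",proj(cs,cast(c,f(699,258.5),.065)),[proj(cs,p).round(0) for p in P])
np.savez("geo.npz",m=m,ax=ax,ey=ey,ex=ex)
for i in(1,0):
    print(i,delta(m+ey*.1*i+ax*.1,-ax,ey))
E
```

```text
[[ 0.6376  0.2295  0.099 ]
 [ 0.6273 -0.1023  0.099 ]
 [ 0.5434 -0.1015  0.051 ]
 [ 0.5497  0.2313  0.051 ]]
centre [0.5895 0.0642 0.075 ]
yaw -1.4255771888846347 0.3319209293812307 0.33284950358947135
hole [0.592  0.1642 0.075 ] rim centre px [106. 112.]
hole [0.5895 0.0642 0.075 ] rim centre px [241. 115.]
axis [-0.4998  0.0124  0.866 ] ey [0.0249 0.9997 0.    ]
base [ 0.46632671 -0.27810202  0.065     ]
base rim in scene [271.46641948 176.73089635] [array([327., 373.]), array([241., 242.]), array([280., 242.]), array([371., 364.])]
1 (array([-433.9, -259.6,   69.2]), array([ -5.77, -29.68, -21.12]), array([ 297.4, -409. ,  -68.8]))
0 (array([-470.8, -352.5,   69.3]), array([ -5.77, -29.68, -21.12]), array([ 294.9, -509. ,  -68.8]))
```

Request:
send_rows(
  motion=[
    {"gripper":85,"travel":[-35,-22,3.6],"rotation":[0,0,0]},
    {"gripper":85,"travel":[-35,-22,3.6],"rotation":[0,0,0]},
    {"gripper":85,"travel":[-35,-22,3.6],"rotation":[0,0,0]},
    {"gripper":85,"travel":[-35,-22,3.6],"rotation":[0,0,0]},
    {"gripper":85,"travel":[-35,-22,3.6],"rotation":[0,0,0]},
    {"gripper":85,"travel":[-35,-22,3.6],"rotation":[0,0,0]},
    {"gripper":85,"travel":[-35,-22,3.6],"rotation":[0,0,0]},
    {"gripper":85,"travel":[-35,-22,3.6],"rotation":[0,0,0]},
    {"gripper":85,"travel":[-35,-22,3.6],"rotation":[0,0,0]},
    {"gripper":85,"travel":[-35,-22,3.6],"rotation":[0,0,0]},
    {"gripper":85,"travel":[-35,-22,3.6],"rotation":[0,0,0]},
    {"gripper":85,"travel":[-35,-22,3.6],"rotation":[0,0,0]},
  ],
  newtons=40,
)

```text
t: 1.1
tcp_pos: [0.5284, 0.1656, 0.1877]
tool_rot: [0.2, 0.98, -0.0, -0.0]
force: [0.4, 0.6, 1.6]
finger_gap: 0.993
```

Request:
send_rows(
  motion=[
    {"gripper":85,"travel":[0,0,0],"rotation":[-1,-5,-3.5]},
    {"gripper":85,"travel":[0,0,0],"rotation":[-1,-5,-3.5]},
    {"gripper":85,"travel":[0,0,0],"rotation":[-1,-5,-3.5]},
    {"gripper":85,"travel":[0,0,0],"rotation":[-1,-5,-3.5]},
    {"gripper":85,"travel":[0,0,0],"rotation":[-1,-5,-3.5]},
    {"gripper":85,"travel":[0,0,0],"rotation":[-1,-5,-3.5]},
    {"gripper":85,"travel":[0,0,0],"rotation":[0,0,0]},
    {"gripper":85,"travel":[0,0,0],"rotation":[0,0,0]},
  ],
)

```text
t: 1.77
tcp_pos: [0.5265, 0.1672, 0.1872]
tool_rot: [0.014, 0.965, -0.001, 0.26]
force: [0.6, 0.6, 0.1]
finger_gap: 0.995
```

```bash
python3 - <<'E'
from h import *
g=np.load("geo.npz");m,ax,ey=g["m"],g["ax"],g["ey"]
s=manip.sense();print(s["t"],s["tcp_pos"],R.from_quat(s["tool_rot"]).as_matrix().round(3))
print(delta(m+ey*.1+ax*.13,-ax,ey))
c=manip.calibration("wrist");im=manip.snapshot("wrist");cv2.imwrite("pics/w1.png",im[:,:,::-1])
print(c["fx"],np.round(c["cam_to_world"],3).tolist())
for d in(.035,):print(proj(c,m+ey*.1+ax*d),proj(c,m+ax*d))
E
```

```text
1.7667 [0.52646323 0.16715286 0.18721406] [[-0.864  0.028  0.502]
 [ 0.026  1.    -0.01 ]
 [-0.503  0.004 -0.865]]
(array([-0.7, -1.3, -0. ]), array([ 0.14,  0.17, -0.27]), array([ 0.5, -1.3,  0.4]))
418.44777317514735 [[0.028, 0.681, 0.732, 0.391], [1.0, -0.022, -0.018, 0.17], [0.003, 0.732, -0.681, 0.274], [0.0, 0.0, 0.0, 1.0]]
[319.38912908 242.82997693] [151.53827324 243.63380301]
```

View pics/w1.png

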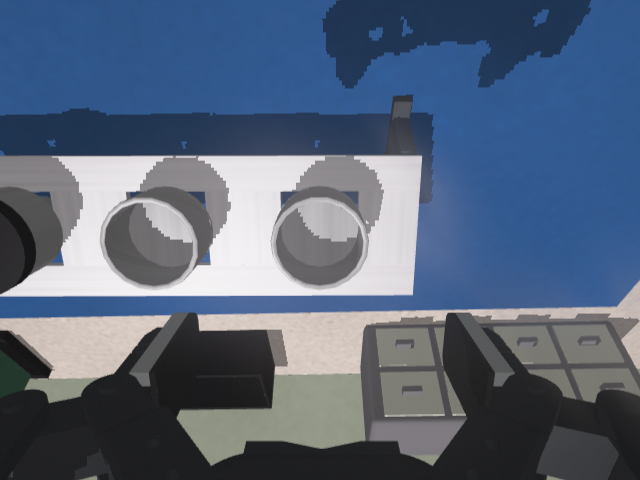

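The rim of the near cup is at (320,242) and its neighbour's at (150.5,243.5). Both are within 1 px of the prediction, so I'm descending along the axis.

Request:
send_rows(
  motion=[
    {"gripper":85,"travel":[-0.7,-1,11.5],"rotation":[0,0,-0.3]},
    {"gripper":85,"travel":[0,0,11.5],"rotation":[0,0,0]},
    {"gripper":85,"travel":[0,0,11.5],"rotation":[0,0,0]},
    {"gripper":85,"travel":[0,0,11.5],"rotation":[0,0,0]},
    {"gripper":85,"travel":[0,0,11.5],"rotation":[0,0,0]},
    {"gripper":85,"travel":[0,0,11.5],"rotation":[0,0,0]},
    {"gripper":85,"travel":[0,0,11.5],"rotation":[0,0,0]},
    {"gripper":85,"travel":[0,0,11.5],"rotation":[0,0,0]},
    {"gripper":85,"travel":[0,0,11.5],"rotation":[0,0,0]},
    {"gripper":85,"travel":[0,0,11.5],"rotation":[0,0,0]},
    {"gripper":85,"travel":[0,0,11.5],"rotation":[0,0,0]},
    {"gripper":85,"travel":[0,0,0],"rotation":[0,0,0]},
  ],
)

```text
t: 2.82
tcp_pos: [0.5982, 0.1658, 0.0825]
tool_rot: [0.012, 0.965, -0.003, 0.26]
force: [0.0, -0.2, -0.4]
finger_gap: 0.992
```

Request:
send_rows(
  motion=[
    {"gripper":45,"travel":[0,0,0]},
    {"gripper":45,"travel":[0,0,0]},
    {"gripper":45,"travel":[0,0,0]},
    {"gripper":45,"travel":[0,0,0]},
    {"gripper":45,"travel":[0,0,0]},
    {"gripper":45,"travel":[0,0,0]},
    {"gripper":45,"travel":[0,0,0]},
    {"gripper":45,"travel":[0,0,0]},
  ],
  newtons=40,
)

```text
validation failed for argument at $.mo...
```

```bash
python3 - <<'E'
from h import *
g=np.load("geo.npz");m,ax,ey=g["m"],g["ax"],g["ey"]
s=manip.sense();print(s["t"],s["force"],s["ft_torque"],s["finger_gap"])
print(delta(m+ey*.1+ax*.003,-ax,ey))
E
```

```text
2.8167 [ 0.00837871 -0.24275318 -0.35123586] [0.0050572  0.21616671 0.03262452] 0.9918979428916463
(array([ 9.1, -1.8,  0.4]), array([0.08, 0.19, 0.02]), array([-7.7, -1.6, -4.9]))
```

```bash
python3 - <<'E'
from h import *
s=manip.sense();print(s["q"].round(3),s["qd"].round(3),s["tau"].round(2), s["force"])
c=manip.calibration("wrist");im=manip.snapshot("wrist");cv2.imwrite("pics/w2.png",im[:,:,::-1])
E
```

```text
[ 0.127  0.672  1.937 -1.427  0.075 -0.013] [ 0.005 -0.034  0.045 -0.011 -0.004  0.004] [ 5.000e-02 -3.953e+01 -7.120e+00 -1.300e-01 -3.000e-02  2.000e-02] [ 0.00837871 -0.24275318 -0.35123586]
```

View pics/w2.png

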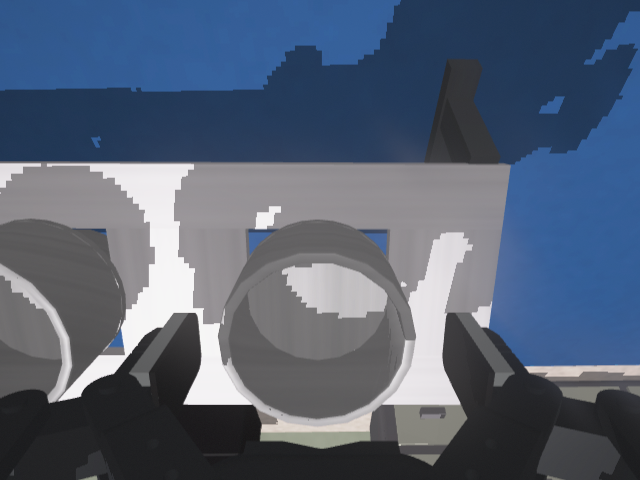

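The wrist view shows the cup 9 mm off along the slope. Joint 4 has run into its limit with joint 5 near 0, so the wrist is singular. I'll back off and grasp with the tool 10° steeper. The tilt is about the jaw axis, so the pads still sit flat on the collar.

Request:
send_rows(
  motion=[
    {"gripper":85,"travel":[0,0,-12],"rotation":[0,0,0]},
    {"gripper":85,"travel":[0,0,-12],"rotation":[0,0,0]},
    {"gripper":85,"travel":[0,0,-12],"rotation":[0,0,0]},
    {"gripper":85,"travel":[0,0,-12],"rotation":[0,0,0]},
    {"gripper":85,"travel":[0,0,-12],"rotation":[0,0,0]},
    {"gripper":85,"travel":[0,0,-12],"rotation":[0,5,0]},
    {"gripper":85,"travel":[0,0,0],"rotation":[0,5,0]},
    {"gripper":85,"travel":[0,0,0],"rotation":[0,0,0]},
  ],
)

```text
t: 3.53
tcp_pos: [0.5675, 0.1601, 0.1418]
tool_rot: [0.016, 0.975, -0.012, 0.221]
force: [1.6, 0.1, 0.4]
finger_gap: 0.995
```

```bash
cat > t.py <<'E'
from h import *
import sys
g=np.load("geo.npz");m,ax,ey,ex=g["m"],g["ax"],g["ey"],g["ex"]
def tz(deg): a=np.radians(deg); return np.sin(a)*ex-np.array([0,0,np.cos(a)])
def st():
    s=manip.sense();print("t",s["t"],"q",s["q"].round(3),"F",s["force"].round(2),"tcp",s["tcp_pos"].round(4),"gap",round(s["finger_gap"],3))
E
python3 - <<'E'
from t import *
st()
for d in(.08,.005):print(delta(m+ey*.1+ax*d,tz(20),ey))
E
```

```text
t 3.5333 q [ 0.13   0.524  1.921 -0.327  0.272 -1.111] F [1.64 0.15 0.44] tcp [0.5675 0.1601 0.1418] gap 0.995
(array([13.1,  4.5, -9.1]), array([-1.15,  5.53, -0.28]), array([-15.5,   5.1,   2.5]))
(array([ 7.2,  6. , 65.7]), array([-1.15,  5.53, -0.28]), array([ 21.9,   4.2, -62.5]))
```

Request:
send_rows(
  motion=[
    {"gripper":85,"travel":[6.5,2.2,-4.5],"rotation":[-0.6,2.8,0]},
    {"gripper":85,"travel":[6.5,2.2,-4.5],"rotation":[-0.6,2.7,0]},
    {"gripper":85,"travel":[0,0,0],"rotation":[0,0,0]},
  ],
)

```text
t: 3.78
tcp_pos: [0.5501, 0.1643, 0.1431]
tool_rot: [0.014, 0.985, -0.002, 0.173]
force: [-0.2, -0.7, 1.0]
finger_gap: 0.992
```

```bash
python3 - <<'E'
from t import *
st()
for d in(.08,.005):print(delta(m+ey*.1+ax*d,tz(20),ey))
E
```

```text
t 3.7833 q [ 0.123  0.508  1.892 -0.131  0.402 -1.307] F [-0.23 -0.68  0.97] tcp [0.5501 0.1643 0.1431] gap 0.992
(array([-2.2,  0.9, -0.5]), array([-0.07, -0.13, -0.22]), array([1.9, 0.9, 1.2]))
(array([-15.4,   1.1,  73.4]), array([-0.07, -0.13, -0.22]), array([ 39.4,  -0.1, -63.8]))
```

Request:
send_rows(
  motion=[
    {"gripper":85,"travel":[-2.2,1,0],"rotation":[0,0,0]},
    {"gripper":85,"travel":[-1.65,0,9.2],"rotation":[0,0,0]},
    {"gripper":85,"travel":[-1.65,0,9.2],"rotation":[0,0,0]},
    {"gripper":85,"travel":[-1.65,0,9.2],"rotation":[0,0,0]},
    {"gripper":85,"travel":[-1.65,0,9.2],"rotation":[0,0,0]},
    {"gripper":85,"travel":[-1.65,0,9.2],"rotation":[0,0,0]},
    {"gripper":85,"travel":[-1.65,0,9.2],"rotation":[0,0,0]},
    {"gripper":85,"travel":[-1.65,0,9.2],"rotation":[0,0,0]},
    {"gripper":85,"travel":[-1.65,0,9.2],"rotation":[0,0,0]},
    {"gripper":85,"travel":[0,0,0],"rotation":[0,0,0]},
    {"gripper":85,"travel":[0,0,0],"rotation":[0,0,0]},
  ],
)

```text
t: 4.7
tcp_pos: [0.5885, 0.1643, 0.0771]
tool_rot: [0.014, 0.985, -0.002, 0.171]
force: [-0.6, 0.1, -0.3]
finger_gap: 0.994
```

```bash
python3 - <<'E'
from t import *
st()
for d in(.005,):print(delta(m+ey*.1+ax*d,tz(20),ey))
E
```

```text
t 4.7 q [ 0.113  0.661  1.838 -0.157  0.306 -1.288] F [-0.58  0.13 -0.28] tcp [0.5885 0.1643 0.0771] gap 0.994
(array([-1.7,  0. , -1.8]), array([-0.06, -0.34, -0.17]), array([1. , 0. , 2.2]))
```

Request:
send_rows(
  motion=[
    {"gripper":50,"travel":[1,0,-1],"rotation":[0,0,0]},
    {"gripper":50,"travel":[0,0,0],"rotation":[0,0,0]},
    {"gripper":50,"travel":[0,0,0],"rotation":[0,0,0]},
    {"gripper":50,"travel":[0,0,0],"rotation":[0,0,0]},
    {"gripper":50,"travel":[0,0,0],"rotation":[0,0,0]},
    {"gripper":50,"travel":[0,0,0],"rotation":[0,0,0]},
    {"gripper":50,"travel":[0,0,0],"rotation":[0,0,0]},
    {"gripper":50,"travel":[0,0,0],"rotation":[0,0,0]},
  ],
  newtons=40,
)

```text
t: 5.37
tcp_pos: [0.5869, 0.1646, 0.0794]
tool_rot: [0.014, 0.985, -0.002, 0.172]
force: [-3.4, -0.2, 6.0]
finger_gap: 0.679
```

```bash
python3 - <<'E'
from t import *
st(); s=manip.sense(); Rc=R.from_quat(s["tool_rot"])
print("axis in tool",Rc.inv().apply(ax).round(4),"shoulder in tool mm",(Rc.inv().apply(m+ey*.1-s["tcp_pos"])*1000).round(2))
E
```

```text
t 5.3667 q [ 0.114  0.655  1.842 -0.158  0.306 -1.287] F [-3.44 -0.19  5.96] tcp [0.5869 0.1646 0.0794] gap 0.679
axis in tool [ 0.1778 -0.0012 -0.9841] shoulder in tool mm [-3.28 -0.22  5.9 ]
```

Request:
send_rows(
  motion=[
    {"gripper":50,"travel":[0.7,0,-4],"rotation":[0,0,0]},
    {"gripper":50,"travel":[1.4,0,-8],"rotation":[0,0,0]},
    {"gripper":50,"travel":[2.2,0,-12],"rotation":[0,0,0]},
    {"gripper":50,"travel":[2.3,0,-13],"rotation":[0,0,0]},
    {"gripper":50,"travel":[2.3,0,-13],"rotation":[0,0,0]},
    {"gripper":50,"travel":[2.3,0,-13],"rotation":[0,0,0]},
    {"gripper":50,"travel":[2.3,0,-13],"rotation":[0,0,0]},
    {"gripper":50,"travel":[2.3,0,-13],"rotation":[0,0,0]},
    {"gripper":50,"travel":[2.3,0,-13],"rotation":[0,0,0]},
    {"gripper":50,"travel":[2.3,0,-13],"rotation":[0,0,0]},
    {"gripper":50,"travel":[2.3,0,-13],"rotation":[0,0,0]},
    {"gripper":50,"travel":[0,0,0],"rotation":[0,0,0]},
  ],
)

```text
t: 6.37
tcp_pos: [0.5219, 0.1665, 0.1939]
tool_rot: [0.013, 0.985, -0.002, 0.173]
force: [-0.2, -0.4, -1.6]
finger_gap: 0.682
```

Request:
send_rows(
  motion=[
    {"gripper":50,"travel":[0,0,0],"rotation":[0,3,0]},
    {"gripper":50,"travel":[0,0,0],"rotation":[0,5,0]},
    {"gripper":50,"travel":[0,0,0],"rotation":[0,5,0]},
    {"gripper":50,"travel":[0,0,0],"rotation":[0,5,0]},
    {"gripper":50,"travel":[0,0,0],"rotation":[0,5,0]},
    {"gripper":50,"travel":[0,0,0],"rotation":[0,4,0]},
    {"gripper":50,"travel":[0,0,0],"rotation":[0,3,0]},
    {"gripper":50,"travel":[0,0,0],"rotation":[0,0,0]},
  ],
)

```text
t: 7.03
tcp_pos: [0.5251, 0.1658, 0.1905]
tool_rot: [0.014, 0.996, 0.001, -0.089]
force: [0.9, -0.6, -0.9]
finger_gap: 0.678
```

```bash
cat >> t.py <<'E'
AX=np.array([.1778,-.0012,-.9841]);SH=np.array([-3.3,-.2,5.9])/1000   # cup axis / shoulder centre in tool frame
def place(P):
    """rotvec deg (tool) to bring the cup upright (smallest turn), world shift in CURRENT tool axes mm to bring shoulder to P after that turn"""
    s=manip.sense();Rc=R.from_quat(s["tool_rot"]);a=Rc.apply(AX)
    v=np.cross(a,[0,0,1]);n=np.linalg.norm(v);Q=R.from_rotvec(v/n*np.arcsin(n)) if n>1e-9 else R.identity()
    d=np.array(P)-(s["tcp_pos"]+(Q*Rc).apply(SH))
    print("turn",Rc.inv().apply(Q.as_rotvec(degrees=True)).round(2),"tool shift",(Rc.inv().apply(d)*1000).round(1),"world",(d*1000).round(1),"shoulder now",(s["tcp_pos"]+Rc.apply(SH)).round(4))
B=np.array([.4663,-.2781])
E
python3 - <<'E'
from t import *
st();place([*B,.15])
E
```

```text
t 7.0333 q [ 0.091  0.549  1.541  0.023  1.229 -1.46 ] F [ 0.95 -0.56 -0.88] tcp [0.5251 0.1658 0.1905] gap 0.678
turn [0.08 0.05 0.01] tool shift [  41.5 -445.3   42. ] world [ -61.  -443.7  -34.1] shoulder now [0.5273 0.1656 0.1841]
```

Request:
send_rows(
  motion=[
    {"gripper":50,"travel":[2,-18,-8],"rotation":[0,0,0]},
    {"gripper":50,"travel":[4.5,-38,-1],"rotation":[0,0,0]},
    {"gripper":50,"travel":[4.5,-40,0],"rotation":[0,0,0]},
    {"gripper":50,"travel":[4.5,-41,0],"rotation":[0,0,0]},
    {"gripper":50,"travel":[4.5,-41,0],"rotation":[0,0,0]},
    {"gripper":50,"travel":[4.5,-41,0],"rotation":[0,0,0]},
    {"gripper":50,"travel":[4.5,-41,0],"rotation":[0,0,0]},
    {"gripper":50,"travel":[4.5,-41,0],"rotation":[0,0,0]},
    {"gripper":50,"travel":[4.5,-41,0],"rotation":[0,0,0]},
    {"gripper":50,"travel":[4.5,-41,0],"rotation":[0,0,0]},
    {"gripper":50,"travel":[4.5,-41,0],"rotation":[0,0,0]},
    {"gripper":50,"travel":[4,-22,0],"rotation":[0,0,0]},
  ],
)

```text
t: 8.03
tcp_pos: [0.4611, -0.2827, 0.2093]
tool_rot: [0.015, 0.996, -0.0, -0.088]
force: [-0.4, -0.4, -1.4]
finger_gap: 0.68
```

Request:
send_rows(
  motion=[
    {"gripper":50,"travel":[0,0,0],"rotation":[0,0,0]},
    {"gripper":50,"travel":[0,0,0],"rotation":[0,0,0]},
    {"gripper":50,"travel":[0,0,0],"rotation":[0,0,0]},
  ],
)

```text
t: 8.28
tcp_pos: [0.4611, -0.277, 0.2089]
tool_rot: [0.014, 0.996, 0.002, -0.09]
force: [0.1, 0.3, -1.7]
finger_gap: 0.68
```

```bash
python3 - <<'E'
from t import *
st();place([*B,.105])
c=manip.calibration("wrist");im=manip.snapshot("wrist");cv2.imwrite("pics/w3.png",im[:,:,::-1])
s=manip.sense();Rc=R.from_quat(s["tool_rot"]);sh=s["tcp_pos"]+Rc.apply(SH);a=Rc.apply(AX)
print("rim of held",proj(c,sh+a*.035),"foot",proj(c,sh-a*.03),"base rim",proj(c,[*B,.065]),"base foot",proj(c,[*B,0]))
E
```

```text
t 8.2833 q [-0.688  0.506  1.564 -0.116  1.217 -2.183] F [ 0.13  0.28 -1.68] tcp [ 0.4611 -0.277   0.2089] gap 0.68
turn [ 0.14 -0.05  0.03] tool shift [-20.4  -0.9  95.4] world [  3.   -0.8 -97.5] shoulder now [ 0.4633 -0.2772  0.2025]
rim of held [322.63374389 352.29309461] foot [322.54764006 298.96643217] base rim [320.36528321 264.77684467] base foot [320.53814742 251.90295662]
```

View pics/w3.png

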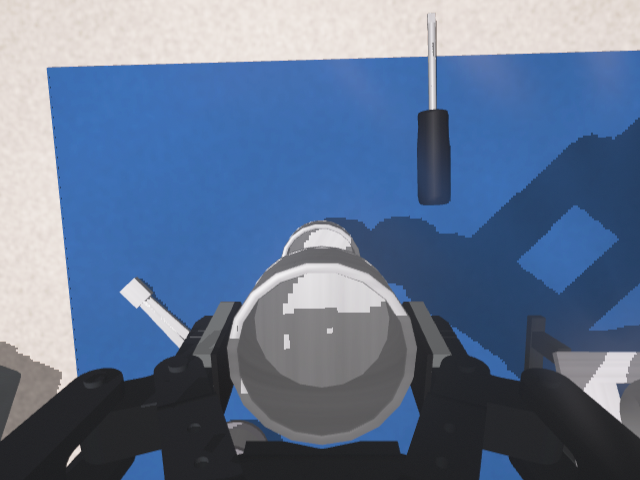

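The wrist view shows the held cup's rim centred at about (322,353), as predicted. Behind it the base rim arc runs from column 282 to 360 with its top at about row 220. I'm checking that arc against the prediction.

```bash
python3 - <<'E'
from t import *
c=manip.calibration("wrist");im=cv2.imread("pics/w3.png");hsv=cv2.cvtColor(im,cv2.COLOR_BGR2HSV)
nb=(hsv[...,1]<90)
for off in([0,0],[.003,0],[0,.003]):
    th=np.linspace(0,2*np.pi,720);p=np.array([proj(c,[B[0]+off[0]+.029*np.cos(t),B[1]+off[1]+.029*np.sin(t),.065]) for t in th])
    print(off,p.min(0).round(1),p.max(0).round(1),"mid",[round(p[np.abs(p[:,0]-u)<3][:,1].min(),1) for u in(295,307,321,335,347)])
print([int(np.where(nb[205:260,u])[0][0]+205) for u in(295,307,321,335,347)])
for v in (240,245): 
    w=np.where(nb[v,270:372])[0]+270;print(v,w.min(),w.max())
E
```

```text
[0, 0] [279.7 224.4] [360.  303.6] mid [np.float64(230.9), np.float64(225.7), np.float64(224.4), np.float64(226.3), np.float64(232.4)]
[0.003, 0] [279.8 228.6] [360.  307.6] mid [np.float64(235.0), np.float64(229.8), np.float64(228.6), np.float64(230.5), np.float64(236.6)]
[0, 0.003] [283.8 224.3] [364.1 303.5] mid [np.float64(233.9), np.float64(226.8), np.float64(224.3), np.float64(225.1), np.float64(229.6)]
[231, 223, 220, 223, 232]
240 288 353
245 285 356
```

The base sits about 2.5 mm nearer the robot than the top view gave, at about (0.464, −0.277). That is already under the held cup, so I'm lowering straight down.

Request:
send_rows(
  motion=[
    {"gripper":50,"travel":[-1.6,-0.1,12],"rotation":[0,0,0]},
    {"gripper":50,"travel":[-2.2,0,12.3],"rotation":[0,0,0]},
    {"gripper":50,"travel":[-2.2,0,12.3],"rotation":[0,0,0]},
    {"gripper":50,"travel":[-2.2,0,12.3],"rotation":[0,0,0]},
    {"gripper":50,"travel":[-2.2,0,12.3],"rotation":[0,0,0]},
    {"gripper":50,"travel":[-2.2,0,12.3],"rotation":[0,0,0]},
    {"gripper":50,"travel":[-2.2,0,12.3],"rotation":[0,0,0]},
    {"gripper":50,"travel":[-1.6,0,9],"rotation":[0,0,0]},
    {"gripper":50,"travel":[-1.6,0,9],"rotation":[0,0,0]},
    {"gripper":50,"travel":[0,0,0],"rotation":[0,0,0]},
    {"gripper":50,"travel":[0,0,0],"rotation":[0,0,0]},
    {"gripper":50,"travel":[0,0,0],"rotation":[0,0,0]},
  ],
)

```text
t: 9.33
tcp_pos: [0.4614, -0.2783, 0.1044]
tool_rot: [0.014, 0.996, 0.001, -0.089]
force: [0.5, -0.3, -0.8]
finger_gap: 0.677
```

```bash
python3 - <<'E'
from t import *
st();place([.464,-.2773,.065])
im=manip.snapshot("scene");cv2.imwrite("pics/s4.png",cv2.resize(im[110:260,180:380,::-1],None,fx=4,fy=4,interpolation=cv2.INTER_CUBIC))
E
```

```text
t 9.3333 q [-0.689  0.652  1.643 -0.131  0.991 -2.153] F [ 0.54 -0.32 -0.78] tcp [ 0.4614 -0.2783  0.1044] gap 0.677
turn [0.04 0.02 0.01] tool shift [-6.2  1.3 32.4] world [  0.4   1.3 -33. ] shoulder now [ 0.4636 -0.2786  0.098 ]
```

View pics/s4.png

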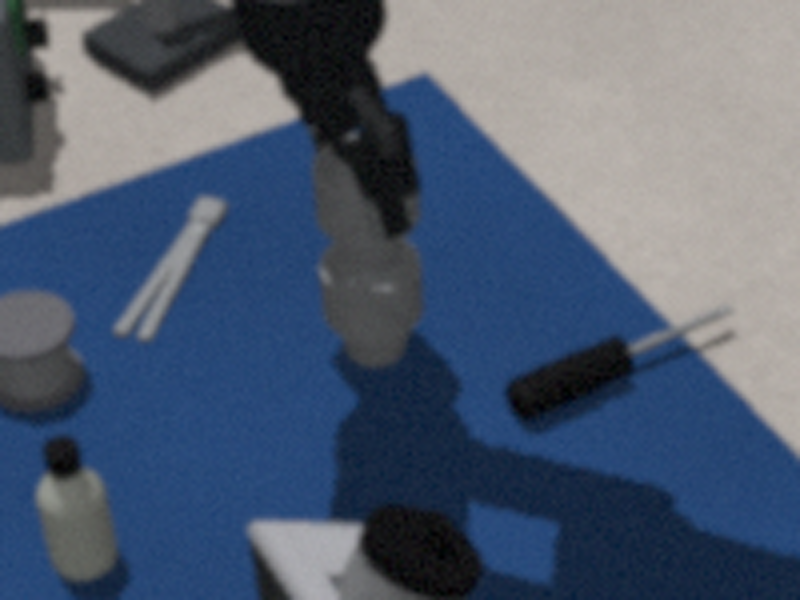

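The scene view shows the held cup upright and centred over the base cup, with its foot just at the rim. I'm lowering slowly.

Request:
send_rows(
  motion=[
    {"gripper":50,"travel":[-0.7,1,3],"rotation":[0,0,0]},
    {"gripper":50,"travel":[-0.7,0,3.2],"rotation":[0,0,0]},
    {"gripper":50,"travel":[-0.6,0,3],"rotation":[0,0,0]},
    {"gripper":50,"travel":[-0.5,0,3],"rotation":[0,0,0]},
    {"gripper":50,"travel":[-0.5,0,3],"rotation":[0,0,0]},
    {"gripper":50,"travel":[-0.5,0,3],"rotation":[0,0,0]},
    {"gripper":50,"travel":[-0.5,0,3],"rotation":[0,0,0]},
    {"gripper":50,"travel":[-0.5,0,2.5],"rotation":[0,0,0]},
    {"gripper":50,"travel":[0,0,0],"rotation":[0,0,0]},
    {"gripper":50,"travel":[0,0,0],"rotation":[0,0,0]},
  ],
)

```text
t: 10.22
tcp_pos: [0.4611, -0.2773, 0.0795]
tool_rot: [0.014, 0.996, 0.001, -0.09]
force: [-0.4, 0.2, -1.2]
finger_gap: 0.676
```

```bash
python3 - <<'E'
from t import *
st();place([.464,-.2773,.065])
E
```

```text
t 10.2167 q [-0.688  0.691  1.656 -0.136  0.942 -2.143] F [-0.38  0.2  -1.19] tcp [ 0.4611 -0.2773  0.0795] gap 0.676
turn [ 0.09 -0.05  0.02] tool shift [-2.1  0.3  7.9] world [ 0.7  0.3 -8.2] shoulder now [ 0.4633 -0.2775  0.0732]
```

No contact yet. I'll take the last ~8 mm in small steps.

Request:
send_rows(
  motion=[
    {"gripper":50,"travel":[-0.4,0,1.5],"rotation":[0,0,0]},
    {"gripper":50,"travel":[-0.3,0,1.5],"rotation":[0,0,0]},
    {"gripper":50,"travel":[-0.3,0,1.5],"rotation":[0,0,0]},
    {"gripper":50,"travel":[-0.2,0,1],"rotation":[0,0,0]},
    {"gripper":50,"travel":[0,0,0],"rotation":[0,0,0]},
  ],
)

```text
t: 10.63
tcp_pos: [0.4613, -0.2772, 0.0739]
tool_rot: [0.014, 0.996, 0.001, -0.09]
force: [-0.3, -0.2, -2.0]
finger_gap: 0.677
```

Request:
send_rows(
  motion=[
    {"gripper":50,"travel":[-0.2,0,1],"rotation":[0,0,0]},
    {"gripper":50,"travel":[-0.2,0,1],"rotation":[0,0,0]},
    {"gripper":50,"travel":[0,0,0],"rotation":[0,0,0]},
  ],
)

```text
t: 10.88
tcp_pos: [0.4614, -0.2773, 0.0719]
tool_rot: [0.014, 0.996, 0.001, -0.09]
force: [-0.2, 1.2, -1.4]
finger_gap: 0.68
```

```bash
python3 - <<'E'
from t import *
st();place([.464,-.2773,.065])
E
```

```text
t 10.8833 q [-0.688  0.703  1.659 -0.137  0.926 -2.14 ] F [-0.22  1.25 -1.44] tcp [ 0.4614 -0.2773  0.0719] gap 0.68
turn [ 0.08 -0.04  0.02] tool shift [-0.5  0.3  0.5] world [ 0.4  0.2 -0.5] shoulder now [ 0.4636 -0.2775  0.0655]
```

Request:
send_rows(
  motion=[
    {"gripper":50,"travel":[-0.1,0,0.7],"rotation":[0,0,0]},
    {"gripper":50,"travel":[0,0,0],"rotation":[0,0,0]},
  ],
)

```text
t: 11.05
tcp_pos: [0.4614, -0.2773, 0.0713]
tool_rot: [0.014, 0.996, 0.001, -0.09]
force: [-0.2, -1.1, -1.1]
finger_gap: 0.677
```

Request:
send_rows(
  motion=[
    {"gripper":50,"travel":[-0.1,0,0.7],"rotation":[0,0,0]},
    {"gripper":50,"travel":[0,0,0],"rotation":[0,0,0]},
  ],
)

```text
t: 11.22
tcp_pos: [0.4615, -0.2774, 0.0707]
tool_rot: [0.014, 0.996, 0.001, -0.089]
force: [-0.2, -0.7, -0.8]
finger_gap: 0.68
```

```bash
python3 - <<'E'
from t import *
st();place([.464,-.2773,.065])
E
```

```text
t 11.2167 q [-0.688  0.705  1.659 -0.137  0.924 -2.14 ] F [-0.25 -0.73 -0.78] tcp [ 0.4615 -0.2774  0.0707] gap 0.68
turn [ 0.06 -0.01  0.01] tool shift [-0.2  0.4 -0.7] world [0.3 0.4 0.6] shoulder now [ 0.4637 -0.2777  0.0644]
```

Request:
send_rows(
  motion=[
    {"gripper":50,"travel":[-0.1,0,0.7],"rotation":[0,0,0]},
    {"gripper":50,"travel":[0,0,0],"rotation":[0,0,0]},
  ],
)

```text
t: 11.38
tcp_pos: [0.4615, -0.2774, 0.0707]
tool_rot: [0.014, 0.996, 0.001, -0.089]
force: [-0.2, -0.5, 4.6]
finger_gap: 0.683
```

Request:
send_rows(
  motion=[
    {"gripper":50,"travel":[-0.1,0,0.7],"rotation":[0,0,0]},
    {"gripper":50,"travel":[0,0,0],"rotation":[0,0,0]},
  ],
)

```text
t: 11.55
tcp_pos: [0.4615, -0.2774, 0.0706]
tool_rot: [0.014, 0.996, 0.001, -0.089]
force: [-0.8, 2.1, 9.3]
finger_gap: 0.677
```

Contact builds cleanly to 9 N with the shoulder at about 0.064 m, so the first cup is home. I'm releasing it and retreating straight up.

Request:
send_rows(
  motion=[
    {"gripper":50,"travel":[0.1,0,-0.7],"rotation":[0,0,0]},
    {"gripper":62,"travel":[0,0,0],"rotation":[0,0,0]},
    {"gripper":70,"travel":[0,0,0],"rotation":[0,0,0]},
    {"gripper":80,"travel":[0,0,0],"rotation":[0,0,0]},
    {"gripper":80,"travel":[0,0,0],"rotation":[0,0,0]},
    {"gripper":80,"travel":[0,0,0],"rotation":[0,0,0]},
    {"gripper":80,"travel":[0.9,0,-5],"rotation":[0,0,0]},
    {"gripper":80,"travel":[1.8,0,-10],"rotation":[0,0,0]},
    {"gripper":80,"travel":[2.7,0,-15],"rotation":[0,0,0]},
    {"gripper":80,"travel":[3.6,0,-20],"rotation":[0,0,0]},
    {"gripper":80,"travel":[3.6,0,-20],"rotation":[0,0,0]},
    {"gripper":80,"travel":[3.6,0,-20],"rotation":[0,0,0]},
  ],
)

```text
t: 12.55
tcp_pos: [0.4615, -0.2773, 0.1632]
tool_rot: [0.014, 0.996, 0.001, -0.089]
force: [1.0, -0.1, 0.3]
finger_gap: 0.932
```

Request:
send_rows(
  motion=[
    {"gripper":85,"travel":[3.6,0,-20],"rotation":[0,0,0]},
    {"gripper":85,"travel":[3.6,0,-20],"rotation":[0,0,0]},
    {"gripper":85,"travel":[0,0,0],"rotation":[0,0,0]},
    {"gripper":85,"travel":[0,0,0],"rotation":[0,0,0]},
  ],
)

```text
t: 12.88
tcp_pos: [0.4622, -0.2778, 0.2039]
tool_rot: [0.014, 0.996, 0.0, -0.088]
force: [-0.1, -0.2, -0.3]
finger_gap: 0.994
```

```bash
python3 - <<'E'
from t import *
st()
print(delta(m+ax*.10+[0,0,.03],tz(20),ey))
c=manip.calibration("wrist")
print("stack rim expected",proj(c,[.4637,-.2777,.1]))
im=manip.snapshot("wrist");cv2.imwrite("pics/w5.png",im[:,:,::-1])
im=manip.snapshot("scene");cv2.imwrite("pics/s5.png",im[:,:,::-1])
a=cv2.resize(im[130:230,220:340,::-1],(480,400));w=cv2.imread("pics/w5.png")
cv2.imwrite("pics/m5.png",np.hstack([a[:, :320],cv2.resize(w,(480,360))[:360].copy() if 0 else cv2.copyMakeBorder(cv2.resize(w,(480,360)),0,40,0,0,cv2.BORDER_CONSTANT)]))
E
```

```text
t 12.8833 q [-0.688  0.512  1.569 -0.117  1.201 -2.18 ] F [-0.12 -0.19 -0.27] tcp [ 0.4622 -0.2778  0.2039] gap 0.994
(array([-68.7, 345.4,  -0.5]), array([ -0.15, -30.09,  -0.15]), array([ 77.3, 343.3, -12.3]))
stack rim expected [322.72774095 269.40472729]
```

View pics/m5.png

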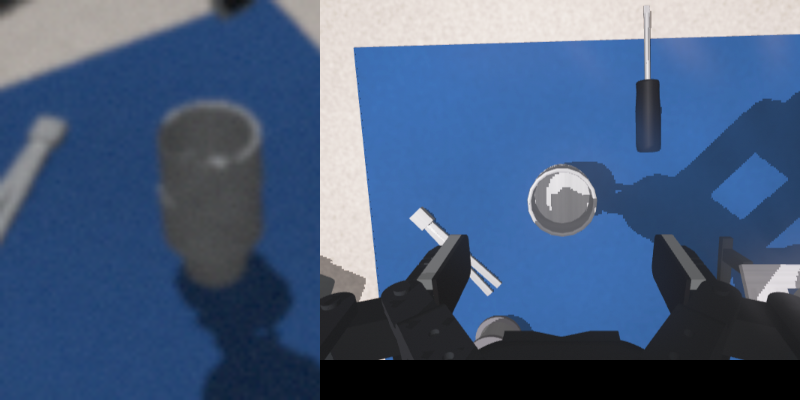

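The first cup is nested and upright. Its rim is at (323,268) in the wrist view against (322.7,269.4) predicted, so the stack hasn't moved. Now the second cup.

Request:
send_rows(
  motion=[
    {"gripper":85,"travel":[-4,20,-4],"rotation":[0,0,0]},
    {"gripper":85,"travel":[-7.6,38,0],"rotation":[0,0,0]},
    {"gripper":85,"travel":[-7.6,38,0],"rotation":[0,0,0]},
    {"gripper":85,"travel":[-7.6,38,0],"rotation":[0,0,0]},
    {"gripper":85,"travel":[-7.6,38,0],"rotation":[0,0,0]},
    {"gripper":85,"travel":[-7.6,38,0],"rotation":[0,0,0]},
    {"gripper":85,"travel":[-7.6,38,0],"rotation":[0,0,0]},
    {"gripper":85,"travel":[-7.6,38,0],"rotation":[0,0,0]},
    {"gripper":85,"travel":[-7.6,38,2],"rotation":[0,0,0]},
    {"gripper":85,"travel":[-4,21,2],"rotation":[0,0,0]},
    {"gripper":85,"travel":[0,0,0],"rotation":[0,0,0]},
  ],
)

```text
t: 13.9
tcp_pos: [0.5378, 0.0701, 0.1879]
tool_rot: [0.011, 0.996, 0.002, -0.091]
force: [0.2, -0.5, -0.5]
finger_gap: 0.996
```

Request:
send_rows(
  motion=[
    {"gripper":85,"travel":[0,0,0],"rotation":[0,-4,0]},
    {"gripper":85,"travel":[0,0,0],"rotation":[0,-5,0]},
    {"gripper":85,"travel":[0,0,0],"rotation":[0,-5,0]},
    {"gripper":85,"travel":[0,0,0],"rotation":[0,-5,0]},
    {"gripper":85,"travel":[0,0,0],"rotation":[0,-5,0]},
    {"gripper":85,"travel":[0,0,0],"rotation":[0,-4,0]},
    {"gripper":85,"travel":[0,0,0],"rotation":[0,-2,0]},
    {"gripper":85,"travel":[0,0,0],"rotation":[0,0,0]},
    {"gripper":85,"travel":[0,0,0],"rotation":[0,0,0]},
  ],
)

```text
t: 14.65
tcp_pos: [0.5379, 0.065, 0.1891]
tool_rot: [0.014, 0.985, -0.003, 0.17]
force: [-0.1, -0.2, 0.0]
finger_gap: 0.996
```

```bash
python3 - <<'E'
from t import *
st()
for d in(.08,.005):print(delta(m+ax*d,tz(20),ey))
E
```

```text
t 14.65 q [-0.099  0.385  1.936  0.051  0.48  -1.683] F [-0.06 -0.23  0.02] tcp [0.5379 0.065  0.1891] gap 0.996
(array([ 4.1,  0.6, 46.1]), array([-0.08, -0.43, -0.19]), array([ 11.6,   0.3, -44.8]))
(array([ -9.4,   0.8, 119.9]), array([-0.08, -0.43, -0.19]), array([  49. ,   -0.7, -109.8]))
```

Request:
send_rows(
  motion=[
    {"gripper":85,"travel":[1,0.1,11.5],"rotation":[0,-0.2,0]},
    {"gripper":85,"travel":[1,0.1,11.5],"rotation":[0,-0.2,-0.1]},
    {"gripper":85,"travel":[1,0.1,11.5],"rotation":[0,0,-0.1]},
    {"gripper":85,"travel":[1,0,11.5],"rotation":[0,0,0]},
    {"gripper":85,"travel":[-1.4,0,9],"rotation":[0,0,0]},
    {"gripper":85,"travel":[-1.4,0,9],"rotation":[0,0,0]},
    {"gripper":85,"travel":[-1.4,0,9],"rotation":[0,0,0]},
    {"gripper":85,"travel":[-1.4,0,9],"rotation":[0,0,0]},
    {"gripper":85,"travel":[-1.4,0,9],"rotation":[0,0,0]},
    {"gripper":85,"travel":[-1.4,0,9],"rotation":[0,0,0]},
    {"gripper":85,"travel":[-1.4,0,9],"rotation":[0,0,0]},
    {"gripper":85,"travel":[-1.4,0,8],"rotation":[0,0,0]},
  ],
)

```text
t: 15.65
tcp_pos: [0.5861, 0.0647, 0.0816]
tool_rot: [0.012, 0.985, -0.003, 0.175]
force: [-0.2, 0.6, -0.2]
finger_gap: 0.992
```

Request:
send_rows(
  motion=[
    {"gripper":85,"travel":[0,0,0],"rotation":[0,0,0]},
    {"gripper":85,"travel":[0,0,0],"rotation":[0,0,0]},
  ],
)

```text
t: 15.82
tcp_pos: [0.5856, 0.0647, 0.0818]
tool_rot: [0.012, 0.985, -0.003, 0.174]
force: [-0.6, -0.5, -0.9]
finger_gap: 0.995
```

```bash
python3 - <<'E'
from t import *
st(); s=manip.sense(); Rc=R.from_quat(s["tool_rot"])
print("axis in tool",Rc.inv().apply(ax).round(4),"shoulder in tool mm",(Rc.inv().apply(m-s["tcp_pos"])*1000).round(2))
E
```

```text
t 15.8167 q [-0.091  0.634  1.907  0.087  0.253 -1.718] F [-0.6  -0.48 -0.88] tcp [0.5856 0.0647 0.0818] gap 0.995
axis in tool [ 1.724e-01 -7.000e-04 -9.850e-01] shoulder in tool mm [-1.32 -0.36  7.76]
```

Request:
send_rows(
  motion=[
    {"gripper":85,"travel":[1.2,-0.4,1.7],"rotation":[0,0,0]},
    {"gripper":50,"travel":[0,0,0],"rotation":[0,0,0]},
    {"gripper":50,"travel":[0,0,0],"rotation":[0,0,0]},
    {"gripper":50,"travel":[0,0,0],"rotation":[0,0,0]},
    {"gripper":50,"travel":[0,0,0],"rotation":[0,0,0]},
    {"gripper":50,"travel":[0,0,0],"rotation":[0,0,0]},
    {"gripper":50,"travel":[0,0,0],"rotation":[0,0,0]},
    {"gripper":50,"travel":[0,0,0],"rotation":[0,0,0]},
  ],
  newtons=40,
)

```text
t: 16.48
tcp_pos: [0.5848, 0.0644, 0.0811]
tool_rot: [0.012, 0.985, -0.003, 0.175]
force: [-2.8, 0.1, 5.9]
finger_gap: 0.672
```

```bash
python3 - <<'E'
from t import *
st(); s=manip.sense(); Rc=R.from_quat(s["tool_rot"])
a=Rc.inv().apply(ax);sh=Rc.inv().apply(m-s["tcp_pos"])
print("axis in tool",a.round(4),"shoulder in tool mm",(sh*1000).round(2))
open("t.py","a").write(f"AX=np.array({a.tolist()});SH=np.array({sh.tolist()})\n")
E
```

```text
t 16.4833 q [-0.092  0.635  1.91   0.09   0.247 -1.722] F [-2.76  0.07  5.88] tcp [0.5848 0.0644 0.0811] gap 0.672
axis in tool [ 1.710e-01 -7.000e-04 -9.853e-01] shoulder in tool mm [-2.26 -0.01  7.37]
```

Request:
send_rows(
  motion=[
    {"gripper":50,"travel":[0.7,0,-4],"rotation":[0,0,0]},
    {"gripper":50,"travel":[1.4,0,-8],"rotation":[0,0,0]},
    {"gripper":50,"travel":[2.1,0,-12],"rotation":[0,0,0]},
    {"gripper":50,"travel":[2.3,0,-13],"rotation":[0,0,0]},
    {"gripper":50,"travel":[2.3,0,-13],"rotation":[0,0,0]},
    {"gripper":50,"travel":[2.3,0,-13],"rotation":[0,0,0]},
    {"gripper":50,"travel":[2.3,0,-13],"rotation":[0,0,0]},
    {"gripper":50,"travel":[2.3,0,-13],"rotation":[0,0,0]},
    {"gripper":50,"travel":[2.3,0,-13],"rotation":[0,0,0]},
    {"gripper":50,"travel":[2.3,0,-13],"rotation":[0,0,0]},
    {"gripper":50,"travel":[2.3,0,-13],"rotation":[0,0,0]},
    {"gripper":50,"travel":[0,0,0],"rotation":[0,0,0]},
  ],
)

```text
t: 17.48
tcp_pos: [0.5189, 0.0662, 0.1946]
tool_rot: [0.012, 0.984, -0.003, 0.176]
force: [0.9, -0.2, -2.0]
finger_gap: 0.673
```

Request:
send_rows(
  motion=[
    {"gripper":50,"travel":[0,0,-5],"rotation":[0,3,0]},
    {"gripper":50,"travel":[0,0,-5],"rotation":[0,5,0]},
    {"gripper":50,"travel":[0,0,-5],"rotation":[0,5,0]},
    {"gripper":50,"travel":[0,0,-5],"rotation":[0,5,0]},
    {"gripper":50,"travel":[0,0,0],"rotation":[0,5,0]},
    {"gripper":50,"travel":[0,0,0],"rotation":[0,4,0]},
    {"gripper":50,"travel":[0,0,0],"rotation":[0,3,0]},
    {"gripper":50,"travel":[0,0,0],"rotation":[0,0,0]},
  ],
)

```text
t: 18.15
tcp_pos: [0.5174, 0.0658, 0.2111]
tool_rot: [0.012, 0.996, 0.0, -0.086]
force: [0.9, 0.5, -1.9]
finger_gap: 0.677
```

```bash
python3 - <<'E'
from t import *
st();place([.4637,-.2777,.22])
E
```

```text
t 18.15 q [-0.082  0.486  1.595 -0.012  1.232 -1.623] F [ 0.92  0.51 -1.92] tcp [0.5174 0.0658 0.2111] gap 0.677
turn [-0.03  0.03 -0.01] tool shift [  48.2 -344.7   -8.1] world [ -54.7 -343.4   16.6] shoulder now [0.5184 0.0657 0.2034]
```

Request:
send_rows(
  motion=[
    {"gripper":50,"travel":[4,-15,-4],"rotation":[0,0,0]},
    {"gripper":50,"travel":[5,-33,-4],"rotation":[0,0,0]},
    {"gripper":50,"travel":[5,-38,0],"rotation":[0,0,0]},
    {"gripper":50,"travel":[5,-38,0],"rotation":[0,0,0]},
    {"gripper":50,"travel":[5,-38,0],"rotation":[0,0,0]},
    {"gripper":50,"travel":[5,-38,0],"rotation":[0,0,0]},
    {"gripper":50,"travel":[5,-38,0],"rotation":[0,0,0]},
    {"gripper":50,"travel":[5,-38,0],"rotation":[0,0,0]},
    {"gripper":50,"travel":[5,-38,0],"rotation":[0,0,0]},
    {"gripper":50,"travel":[4.2,-30.7,0],"rotation":[0,0,0]},
    {"gripper":50,"travel":[0,0,0],"rotation":[0,0,0]},
    {"gripper":50,"travel":[0,0,0],"rotation":[0,0,0]},
  ],
)

```text
t: 19.15
tcp_pos: [0.4596, -0.2785, 0.2281]
tool_rot: [0.014, 0.996, 0.001, -0.086]
force: [-0.4, 0.7, -1.5]
finger_gap: 0.676
```

```bash
python3 - <<'E'
from t import *
st();place([.4637,-.2777,.14])
c=manip.calibration("wrist");im=manip.snapshot("wrist")[:,:,::-1];cv2.imwrite("pics/w6.png",im)
nb=cv2.cvtColor(im.copy(),cv2.COLOR_BGR2HSV)[...,1]<90
for off in([0,0],[-.002,0],[0,.002]):
    p=np.array([proj(c,[.4637+off[0]+.029*np.cos(t),-.2777+off[1]+.029*np.sin(t),.1]) for t in np.linspace(0,6.283,720)])
    print(off,p.min(0).round(1),p.max(0).round(1))
us=range(300,346,5);print([(u,int(np.where(nb[190:300,u])[0][0]+190)) for u in us])
for v in(235,245,255):
    w=np.where(nb[v,260:385])[0]+260;print(v,w.min(),w.max())
E
```

```text
t 19.15 q [-0.693  0.478  1.551 -0.112  1.249 -2.193] F [-0.45  0.68 -1.49] tcp [ 0.4596 -0.2785  0.2281] gap 0.676
turn [-0.01  0.01 -0.  ] tool shift [-16.8   1.   78.7] world [  3.1   0.9 -80.4] shoulder now [ 0.4606 -0.2786  0.2204]
[0, 0] [281.2 223.4] [366.  306.9]
[-0.002, 0] [281.1 220.4] [365.9 304.1]
[0, 0.002] [284.1 223.3] [368.9 306.8]
[(300, 227), (305, 224), (310, 221), (315, 220), (320, 219), (325, 219), (330, 219), (335, 220), (340, 223), (345, 226)]
235 293 354
245 287 360
255 278 365
```

```bash
python3 - <<'E'
from t import *
im=cv2.imread("pics/w5.png");nb=(cv2.cvtColor(im,cv2.COLOR_BGR2HSV)[...,1]<90).astype(np.uint8)
nb[:190]=0;nb[345:]=0;nb[:,:260]=0;nb[:,390:]=0
k=max(cv2.findContours(nb,cv2.RETR_EXTERNAL,cv2.CHAIN_APPROX_NONE)[0],key=cv2.contourArea);print(cv2.boundingRect(k),cv2.minEnclosingCircle(k),cv2.fitEllipse(k))
for v in(1,2):pass
print([(u,int(np.where(nb[190:300,u])[0][0]+190),int(np.where(nb[:,u])[0][-1])) for u in range(300,346,8)])
# scene check of stack rim: top & wrist
im=manip.snapshot("top");c=manip.calibration("top");cv2.imwrite("pics/t6.png",im[:,:,::-1])
E
python3 - <<'E'
from t import *
# rim extents predicted in w5 with a camera reconstructed from tcp->cam transform
s=manip.sense();c=manip.calibration("wrist");T=np.eye(4);T[:3,:3]=R.from_quat(s["tool_rot"]).as_matrix();T[:3,3]=s["tcp_pos"]
H=np.linalg.inv(T)@np.array(c["cam_to_world"]);T5=np.eye(4);T5[:3,:3]=R.from_quat([.014,.996,0,-.088]).as_matrix();T5[:3,3]=[.4622,-.2778,.2039]
c["cam_to_world"]=T5@H
for x in(.4637,.4617):
    p=np.array([proj(c,[x+.029*np.cos(t),-.2777+.029*np.sin(t),.1]) for t in np.linspace(0,6.283,720)]);print(x,p.min(0),p.max(0))
E
```

```text
(276, 218, 94, 98) ((323.1774597167969, 266.42816162109375), 48.578887939453125) ((322.5354309082031, 267.1565856933594), (91.24243927001953, 95.19641876220703), 1.7414686679840088)
[(300, 226, 308), (308, 222, 312), (316, 220, 313), (324, 219, 315), (332, 220, 313), (340, 222, 311)]
0.4637 [276.35103296 223.21777   ] [368.9845835  314.43781097]
0.4617 [276.21931241 219.987093  ] [368.93643064 311.37202488]
```

The lateral edges and the bottom rim edge match a stack at about (0.464, −0.2777). The top edge is contaminated by the lower collar. I'm lowering to about 30 mm above home.

Request:
send_rows(
  motion=[
    {"gripper":50,"travel":[-2.4,0.5,8],"rotation":[0,0,0]},
    {"gripper":50,"travel":[-2.4,0.5,12],"rotation":[0,0,0]},
    {"gripper":50,"travel":[-2.4,0,12],"rotation":[0,0,0]},
    {"gripper":50,"travel":[-2.4,0,12],"rotation":[0,0,0]},
    {"gripper":50,"travel":[-2.4,0,12],"rotation":[0,0,0]},
    {"gripper":50,"travel":[-2.4,0,12],"rotation":[0,0,0]},
    {"gripper":50,"travel":[-2.3,0,12],"rotation":[0,0,0]},
    {"gripper":50,"travel":[-2.1,0,8],"rotation":[0,0,0]},
    {"gripper":50,"travel":[0,0,0],"rotation":[0,0,0]},
    {"gripper":50,"travel":[0,0,0],"rotation":[0,0,0]},
  ],
)

```text
t: 20.08
tcp_pos: [0.464, -0.2754, 0.1383]
tool_rot: [0.012, 0.996, 0.001, -0.087]
force: [-1.0, 0.5, -1.4]
finger_gap: 0.676
```

```bash
python3 - <<'E'
from t import *
st();place([.4642,-.2777,.1])
im=manip.snapshot("scene");cv2.imwrite("pics/s7.png",cv2.resize(im[110:230,200:360,::-1],None,fx=4,fy=4,interpolation=cv2.INTER_CUBIC))
E
```

```text
t 20.0833 q [-0.684  0.601  1.624 -0.122  1.058 -2.164] F [-1.    0.52 -1.45] tcp [ 0.464  -0.2754  0.1383] gap 0.676
turn [ 0.03 -0.08  0.  ] tool shift [-4.6 -2.3 30.3] world [ -0.7  -2.3 -30.6] shoulder now [ 0.4649 -0.2754  0.1306]
```

View pics/s7.png

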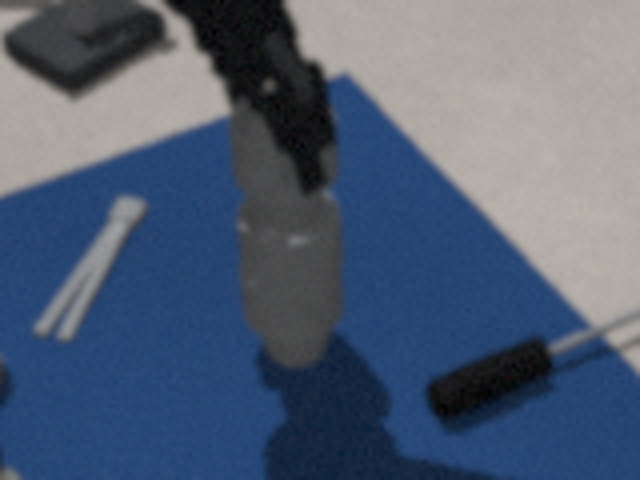

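The second cup is in line above the stack with its foot at the rim. I'll correct y by −2.3 mm and lower slowly.

Request:
send_rows(
  motion=[
    {"gripper":50,"travel":[0.5,-2.2,0],"rotation":[0,0,0]},
    {"gripper":50,"travel":[-0.5,0,3],"rotation":[0,0,0]},
    {"gripper":50,"travel":[-0.5,0,3],"rotation":[0,0,0]},
    {"gripper":50,"travel":[-0.5,0,3],"rotation":[0,0,0]},
    {"gripper":50,"travel":[-0.5,0,3],"rotation":[0,0,0]},
    {"gripper":50,"travel":[-0.5,0,3],"rotation":[0,0,0]},
    {"gripper":50,"travel":[-0.5,0,3],"rotation":[0,0,0]},
    {"gripper":50,"travel":[-0.5,0,3],"rotation":[0,0,0]},
    {"gripper":50,"travel":[0,0,0],"rotation":[0,0,0]},
    {"gripper":50,"travel":[0,0,0],"rotation":[0,0,0]},
  ],
)

```text
t: 20.97
tcp_pos: [0.4631, -0.2786, 0.1173]
tool_rot: [0.012, 0.996, 0.001, -0.086]
force: [0.0, 0.5, -1.7]
finger_gap: 0.678
```

```bash
python3 - <<'E'
from t import *
st();place([.4642,-.2777,.1])
E
```

```text
t 20.9667 q [-0.689  0.632  1.636 -0.126  1.013 -2.161] F [ 0.04  0.49 -1.71] tcp [ 0.4631 -0.2786  0.1173] gap 0.678
turn [-0.   -0.05 -0.  ] tool shift [-1.7  0.9  9.5] world [ 0.1  0.9 -9.6] shoulder now [ 0.4641 -0.2786  0.1096]
```

Request:
send_rows(
  motion=[
    {"gripper":50,"travel":[-0.3,0.7,1.5],"rotation":[0,0,0]},
    {"gripper":50,"travel":[-0.3,0,1.5],"rotation":[0,0,0]},
    {"gripper":50,"travel":[-0.3,0,1.5],"rotation":[0,0,0]},
    {"gripper":50,"travel":[-0.3,0,1.5],"rotation":[0,0,0]},
    {"gripper":50,"travel":[0,0,0],"rotation":[0,0,0]},
  ],
)

```text
t: 21.38
tcp_pos: [0.4633, -0.2779, 0.1111]
tool_rot: [0.012, 0.996, 0.001, -0.086]
force: [0.2, -0.3, -0.9]
finger_gap: 0.677
```

Request:
send_rows(
  motion=[
    {"gripper":50,"travel":[-0.2,0,1],"rotation":[0,0,0]},
    {"gripper":50,"travel":[-0.2,0,1],"rotation":[0,0,0]},
    {"gripper":50,"travel":[0,0,0],"rotation":[0,0,0]},
  ],
)

```text
t: 21.63
tcp_pos: [0.4634, -0.2779, 0.1092]
tool_rot: [0.012, 0.996, 0.001, -0.086]
force: [0.0, 0.8, -1.9]
finger_gap: 0.679
```

```bash
python3 - <<'E'
from t import *
st();place([.4642,-.2777,.1])
E
```

```text
t 21.6333 q [-0.688  0.644  1.641 -0.127  0.996 -2.157] F [ 0.05  0.81 -1.87] tcp [ 0.4634 -0.2779  0.1092] gap 0.679
turn [-0.01 -0.03 -0.  ] tool shift [-0.1  0.3  1.6] world [-0.2  0.3 -1.6] shoulder now [ 0.4644 -0.278   0.1016]
```

Request:
send_rows(
  motion=[
    {"gripper":50,"travel":[-0.2,0,0.8],"rotation":[0,0,0]},
    {"gripper":50,"travel":[-0.1,0,0.7],"rotation":[0,0,0]},
    {"gripper":50,"travel":[0,0,0],"rotation":[0,0,0]},
  ],
)

```text
t: 21.88
tcp_pos: [0.4634, -0.278, 0.1077]
tool_rot: [0.012, 0.996, 0.001, -0.086]
force: [-0.2, -0.1, -2.1]
finger_gap: 0.68
```

Request:
send_rows(
  motion=[
    {"gripper":50,"travel":[-0.1,0,0.7],"rotation":[0,0,0]},
    {"gripper":50,"travel":[0,0,0],"rotation":[0,0,0]},
  ],
)

```text
t: 22.05
tcp_pos: [0.4634, -0.278, 0.1071]
tool_rot: [0.012, 0.996, 0.001, -0.086]
force: [-0.2, 0.0, -1.6]
finger_gap: 0.674
```

Request:
send_rows(
  motion=[
    {"gripper":50,"travel":[-0.1,0,0.7],"rotation":[0,0,0]},
    {"gripper":50,"travel":[0,0,0],"rotation":[0,0,0]},
  ],
)

```text
t: 22.22
tcp_pos: [0.4636, -0.278, 0.1068]
tool_rot: [0.012, 0.996, 0.0, -0.086]
force: [-0.2, 0.5, 1.3]
finger_gap: 0.68
```

Contact is starting at shoulder ≈ 0.0993 m, the expected home height. I'll take one more small step to confirm.

Request:
send_rows(
  motion=[
    {"gripper":50,"travel":[-0.1,0,0.7],"rotation":[0,0,0]},
    {"gripper":50,"travel":[0,0,0],"rotation":[0,0,0]},
  ],
)

```text
t: 22.38
tcp_pos: [0.4636, -0.278, 0.1067]
tool_rot: [0.012, 0.996, 0.0, -0.086]
force: [-0.1, 0.9, 4.6]
finger_gap: 0.672
```

Request:
send_rows(
  motion=[
    {"gripper":50,"travel":[-0.1,0,0.4],"rotation":[0,0,0]},
    {"gripper":50,"travel":[0,0,0],"rotation":[0,0,0]},
  ],
)

```text
t: 22.55
tcp_pos: [0.4636, -0.278, 0.1067]
tool_rot: [0.012, 0.996, 0.0, -0.086]
force: [0.2, 1.1, 8.3]
finger_gap: 0.678
```

Request:
send_rows(
  motion=[
    {"gripper":50,"travel":[0.1,0,-0.8],"rotation":[0,0,0]},
    {"gripper":62,"travel":[0,0,0],"rotation":[0,0,0]},
    {"gripper":70,"travel":[0,0,0],"rotation":[0,0,0]},
    {"gripper":80,"travel":[0,0,0],"rotation":[0,0,0]},
    {"gripper":80,"travel":[0,0,0],"rotation":[0,0,0]},
    {"gripper":80,"travel":[0,0,0],"rotation":[0,0,0]},
    {"gripper":80,"travel":[0.9,0,-5],"rotation":[0,0,0]},
    {"gripper":80,"travel":[1.8,0,-10],"rotation":[0,0,0]},
    {"gripper":80,"travel":[2.7,0,-15],"rotation":[0,0,0]},
    {"gripper":80,"travel":[3.6,0,-20],"rotation":[0,0,0]},
    {"gripper":80,"travel":[3.6,0,-20],"rotation":[0,0,0]},
    {"gripper":80,"travel":[3.6,0,-20],"rotation":[0,0,0]},
  ],
)

```text
t: 23.55
tcp_pos: [0.463, -0.2779, 0.1994]
tool_rot: [0.012, 0.996, 0.0, -0.086]
force: [0.1, 0.0, -0.6]
finger_gap: 0.935
```

Request:
send_rows(
  motion=[
    {"gripper":85,"travel":[3.6,0,-20],"rotation":[0,0,0]},
    {"gripper":85,"travel":[3.6,0,-20],"rotation":[0,0,0]},
    {"gripper":85,"travel":[0,0,0],"rotation":[0,0,0]},
    {"gripper":85,"travel":[0,0,0],"rotation":[0,0,0]},
    {"gripper":85,"travel":[0,0,0],"rotation":[0,0,0]},
  ],
)

```text
t: 23.97
tcp_pos: [0.4624, -0.2775, 0.2382]
tool_rot: [0.012, 0.996, 0.001, -0.086]
force: [0.4, 0.0, -0.0]
finger_gap: 0.993
```

```bash
python3 - <<'E'
from t import *
st();c=manip.calibration("wrist")
p=np.array([proj(c,[.4642+.029*np.cos(t),-.2777+.029*np.sin(t),.135]) for t in np.linspace(0,6.283,720)]);print("rim box if home, wrist",p.min(0),p.max(0))
cs=manip.calibration("scene");p=np.array([proj(cs,[.4642+.029*np.cos(t),-.2777+.029*np.sin(t),.135]) for t in np.linspace(0,6.283,720)]);print("scene",p.min(0),p.max(0),((p.min(0)-[200,90])*2.5),(p.max(0)-[200,90])*2.5)
w=manip.snapshot("wrist")[:,:,::-1];im=manip.snapshot("scene")[:,:,::-1]
cv2.imwrite("pics/s8.png",im)
cv2.imwrite("pics/m8.png",np.hstack([cv2.resize(im[90:250,200:360],(400,400),interpolation=cv2.INTER_CUBIC),cv2.copyMakeBorder(cv2.resize(w[:,:],(400,300)),0,100,0,0,cv2.BORDER_CONSTANT)]))
E
```

```text
t 23.9667 q [-0.688  0.469  1.535 -0.111  1.275 -2.195] F [ 0.36  0.03 -0.  ] tcp [ 0.4624 -0.2775  0.2382] gap 0.993
rim box if home, wrist [275.49132697 223.30221372] [368.39048758 314.71468288]
scene [257.25212225 143.80434389] [283.8446896  160.35863574] [143.13030562 134.51085974] [209.611724   175.89658935]
```

View pics/m8.png

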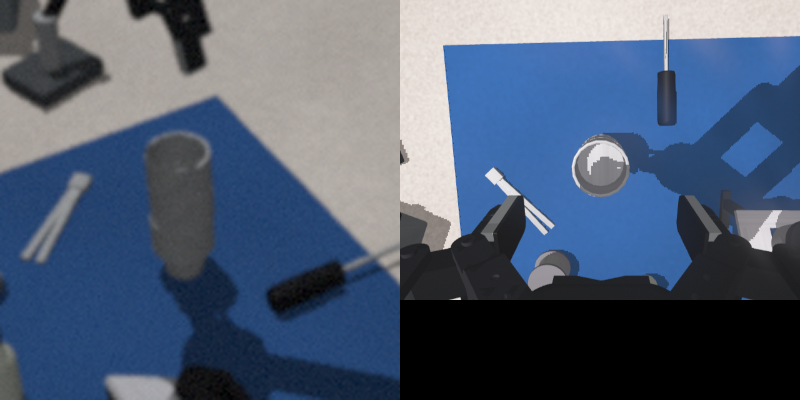

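The stack is upright and continuous. In the scene crop its rim is at about (145–211, 133–174), against (143–210, 134.5–176) predicted for a stack that is fully home. The gripper is well clear, so I'm signing off.

```bash
python3 -c "
from station import manip
print(manip.sign_off())"
```

```text
the job is handed in; nothing more can be done
None
```

I nested both rack cups one after the other into the cup on the blue mat and handed the job in at about 24 s. They make one upright three-cup stack at about (0.464, −0.278).

- **Seating:** each cup was lowered in small steps until the contact force rose to about 8–9 N. At that point the shoulders were at about 64 mm and 99 mm, against 65 and 100 mm for fully home. In the last pictures the stack is upright, and its rim is within about 1 px of where a fully home stack would show.
- **Near miss:** the first descent into the rack drifted 9 mm off line because joint 4 ran into its limit. I saw no contact force, backed off and grasped both cups with the tool 10° steeper instead.
- **Base cup position:** the top view and the wrist view disagreed by about 2.5 mm, at x = 0.466 and 0.464. I worked to the wrist value, and the lower edge of the nested rim later agreed with it. The base cup may have settled by 1–2 mm as the first cup went in; I did not resolve this.
- **Other objects:** the arm never went near the pot or the other bystanders. The ones visible in the last pictures look unmoved, but I did not measure them again.

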